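# Find the loose hold-down bolt and hold its cap open

## Robot

A 6-joint arm with a two-finger parallel gripper is mounted at the origin on the work surface. World frame = base frame: x ahead of the robot, y to its left, z up, the work surface at z = 0. Lengths are in m, angles in rad, forces in N, time in s.
With the tool pointing down it reaches from about 0.225 to 0.875 m from the base axis. Payload 3.4 kg.
Tool frame: the origin (TCP) lies between the finger pads; the fingertips stand 8 mm ahead of it and the grasp point (between the pads) lies 11 mm behind it; z points along the fingers, y is the line along which they close (so a half turn about z gives the same grasp; the last joint's range is limited). The gripper opens to 85 mm and grips with 20 to 120 N. Pads are 22 mm wide; open, the fingers measure 114 mm over their backs; the gripper's body (76 mm by 85 mm) begins 54 mm behind the grasp point. The pads swing forward as they close: fully open they stand 13 mm farther back than shut.
Start: joints at [-1.311, 0.276, 1.505, -0, 1.361, -0.121], TCP at [0.214, -0.534, 0.205] pointing down, gripper open.
Joint ranges: [-2.89, 2.89], [-0.75, 2.08], [0.22, 2.7], [-1.18, 4.32], [0.11, 2.71], [-2.7, 2.7]. Speed limits (rad/s): [2.57, 2.57, 3.14, 3.14, 3.14, 3.14].

## Interface

Orientations are given as a unit quaternion [w, x, y, z].
In Python, from rig import manip, optics, finder gives the robot as it stands.
- The arm moves only by the tool servo_tool, never from a script. Its argument "increments" is a list of rows, each a list of 7 numbers: the shift along the tool's x, y, z in cm, then the turn, a rotation vector about the tool's x, y, z in degrees, then the closure, from -1 (fully open) to 1 (shut). In form: [[x, y, z, rx, ry, rz, gripper], ...]. A call has exactly 5 rows; each row shifts and turns the commanded pose from where the row before left it, along the tool's axes as they then stand; what a row does not reach is not made up. A row lasts 1/10 s, in which the tool goes at most 50 mm and 8.59 degrees, less where a joint would pass 70% of its speed; a pose out of reach is approached as far as the arm can. A call is refused whole if a number of a shift passes 5 or a number of a turn 8.59, either way. A call with a gripper value outside its range is refused whole. The fingers move at their own pace and stop on an object; "squeeze" is the grip in N (left out, the last holds). Time passes only in rows, so rows that do not move let the fingers close, or fill a call up. It gives the time, the measured TCP pose, the force, the opening and the grip force at its end, in the units of the state.
- manip.get_state(): the state, without advancing time (a new reading comes with each control period).
- optics.get_image(name): name is "side" or "top" or "wrist"; returns the picture (384x512x3 uint8, red, green, blue); there is no depth.
- optics.get_calibration(name): a dict with "fov_y" (degrees; the focal length in pixels is half the picture's height over the tangent of half this angle, whatever the lens; pixels are square), "cx", "cy" (the principal point, pixels), "world_to_cam" (4x4, takes a point from world to camera coordinates). Camera axes: x right, y down, z forward; pixel columns grow to the right and rows downward; lengths in m; the calibration is good to about 2 mm. A picture is of the moment at which its call begins: read the wrist's pose just before it. get_calibration takes no time and is no camera call; for the wrist camera it gives the pose at the moment of the call.
- manip.sign_off(): hands the job in; it is judged then, once.
Trained networks look in the newest picture that a camera, given by its name, has taken for a name from the list of things; names that differ only in an ending like _2 or _b are one class to them, and where a whole thing is asked for, a point or a joint stands for the part that bears it (a point fixed in the world has none). Each returns a list of dicts, best first, with "p" (0 to 1); they miss things now and then, are a little off and sometimes report something else, mostly with a low value. They report only what shows in the picture. A call takes as long as a camera call.
- finder.silhouettes(label, camera): "region" (384x512 bool, what is visible of it) and "box" ([centre column, centre row, width, height] in pixels, round what is visible of it).
- finder.tip_of(label, camera): "at" ([column, row] in pixels: a listed point, or the origin of a listed thing).
The state is a dict: "clock": time; "qpos": joint angles; "qd": joint speeds; "effort": joint torques, N m; "position": TCP position; "ee_rot": TCP orientation; "contact_force": force on the tool from outside, world axes, zero at the start; "moment": the same for the moment, N m; "width": finger opening in m; "gripper_force": force on a finger pad.
Only numpy, scipy, OpenCV 4.12 (cv2) and the standard library are available. Lean on these libraries where they do the work, as an engineer would, in place of code of your own. Each camera call takes 0.05 s, during which the arm holds its last target. There are 200 camera calls.

## Task

First swing the magnifier lamp aside until its round head is wholly clear of the carving fixture. Then tap the bolt heads from above to find the loose one, which sinks about a centimetre and stays down (never open a cap before its bolt has proved loose), and lift that bolt's hinged cap by its tab to 45 degrees or more. Finish while still holding the cap open so that I can get at the nut; the other two caps stay shut, and the tools and wood lying about are not disturbed.

Things in the scene. Friction and masses are not known exactly. Their poses are not given: they have to be found in the camera images.
- fixture: pale hardwood board fixed to the bench, 220 (x) x 320 (y) x 45 mm. Origin: centre of its underside; x away from the robot, y to its left. A carved strip lies fixed on it along the far edge (x 52 to 110 mm, top 63 mm above the bench). Three bolts in a row at x = 0, 100 mm apart, each inside its own hinged cap. Which one is loose differs each time and cannot be seen.
- lamp_grip (a point): top end of the lamp's upright black grip pin, 16 mm thick, standing 50 mm above the lamp's top (lamp: white round head 90 mm across and 30 mm high, underside 201 mm and top 231 mm above the bench; pin top at 291 mm); the pin is on the axis of the round head. Pinch it from above, or push it
- lamp_pivot (a point): pivot of the lamp's arm, on top of the steel stand beyond the fixture (foot 90 mm across, post 22 mm thick), 225 mm above the bench; the arm is level, 16 mm wide, 12 mm high, 270 mm from pivot to grip pin
- lamp_arm (a joint): swing of the lamp arm about the upright axis through lamp_pivot: 0 with the arm pointing at the robot side (-x), positive = anticlockwise from above (the head moves to the robot's right, -y), from -1.4 to 1.4 rad; light friction (under 1 N at the pin), stays where it is left
- bolt_left (a joint): how far the left bolt has sunk, 0 to 0.010 m. All three read 0 at the start. A tight bolt does not go down (under 1.5 mm); the loose one sinks 10 mm under a push of about 2 to 3 N and stays down
- head_left (a point): centre of the top of the left bolt's steel cylinder head, at y = +0.100 of the fixture (the robot's left); head 24 mm across, its top 71 mm above the bench (18 mm above the cap's plate) until it sinks
- cap_left (a joint): opening of the left bolt's cap: 0 shut (lying flat), growing as its far edge is lifted towards the robot, to 1.3 rad; the hinge line runs along the fixture's y, 47 mm on the robot's side of the bolt's middle (fixture x = -47 mm), 50 mm above the bench; weight and a light spring (about 1.5 to 2 N at the tab) close it as soon as it is let go
- tab_left (a point): middle of the top edge of the left cap's upright tab. Cap: dark steel plate 58 mm wide, 6 mm thick, top 53 mm above the bench when shut, with a window round the bolt head. Tab: 30 mm tall above the plate, 10 mm thick (y), 22 mm long (x), its middle 36 mm beyond the bolt's middle, 83 mm from the hinge line. Pinch it across its thickness from above and follow the hinge
- bolt_middle (a joint): how far the middle bolt has sunk, 0 to 0.010 m. All three read 0 at the start. A tight bolt does not go down (under 1.5 mm); the loose one sinks 10 mm under a push of about 2 to 3 N and stays down
- head_middle (a point): centre of the top of the middle bolt's steel cylinder head, at y = 0 of the fixture; head 24 mm across, its top 71 mm above the bench (18 mm above the cap's plate) until it sinks
- cap_middle (a joint): opening of the middle bolt's cap: 0 shut (lying flat), growing as its far edge is lifted towards the robot, to 1.3 rad; the hinge line runs along the fixture's y, 47 mm on the robot's side of the bolt's middle (fixture x = -47 mm), 50 mm above the bench; weight and a light spring (about 1.5 to 2 N at the tab) close it as soon as it is let go
- tab_middle (a point): middle of the top edge of the middle cap's upright tab. Cap: dark steel plate 58 mm wide, 6 mm thick, top 53 mm above the bench when shut, with a window round the bolt head. Tab: 30 mm tall above the plate, 10 mm thick (y), 22 mm long (x), its middle 36 mm beyond the bolt's middle, 83 mm from the hinge line. Pinch it across its thickness from above and follow the hinge
- bolt_right (a joint): how far the right bolt has sunk, 0 to 0.010 m. All three read 0 at the start. A tight bolt does not go down (under 1.5 mm); the loose one sinks 10 mm under a push of about 2 to 3 N and stays down
- head_right (a point): centre of the top of the right bolt's steel cylinder head, at y = -0.100 of the fixture; head 24 mm across, its top 71 mm above the bench (18 mm above the cap's plate) until it sinks
- cap_right (a joint): opening of the right bolt's cap: 0 shut (lying flat), growing as its far edge is lifted towards the robot, to 1.3 rad; the hinge line runs along the fixture's y, 47 mm on the robot's side of the bolt's middle (fixture x = -47 mm), 50 mm above the bench; weight and a light spring (about 1.5 to 2 N at the tab) close it as soon as it is let go
- tab_right (a point): middle of the top edge of the right cap's upright tab. Cap: dark steel plate 58 mm wide, 6 mm thick, top 53 mm above the bench when shut, with a window round the bolt head. Tab: 30 mm tall above the plate, 10 mm thick (y), 22 mm long (x), its middle 36 mm beyond the bolt's middle, 83 mm from the hinge line. Pinch it across its thickness from above and follow the hinge
- chisel_wide: dark-handled, 20 mm blade: lying carving chisel, round wooden handle 115 mm long and 27 mm thick towards -x of its frame, steel blade 110 mm long towards +x; origin on the bench at the ferrule; leave alone
- chisel_narrow: brown-handled, 10 mm blade: lying carving chisel, round wooden handle 115 mm long and 27 mm thick towards -x of its frame, steel blade 110 mm long towards +x; origin on the bench at the ferrule; leave alone
- gouge: pale-handled, 14 mm blade: lying carving chisel, round wooden handle 115 mm long and 27 mm thick towards -x of its frame, steel blade 110 mm long towards +x; origin on the bench at the ferrule; leave alone
- mallet: wooden mallet lying down, head 72 mm thick and 110 mm long along its y, handle 170 mm towards -x; origin under the head; leave alone
- offcut: piece of pale plywood 28 x 73 x 18 mm with one round end, lying on the fixture along its near edge; origin at its underside; leave alone
- rosette: loose carved wooden flower, 40 mm across, 13 mm high, lying on the carved strip between two bolts; origin at its underside; leave alone
- oil_jar: amber glass jar 60 mm across, 80 mm high; origin at its underside; leave alone

How it is judged:
By the outcome, as a careful person would: the job done as asked, in the order asked, and still so for the second after the job is handed in, while the arm keeps its last pose, push and grip.
It also fails if it takes over 64 s, if anything falls off the work surface, if the arm or the gripper's body presses on something with over 40 N, if the wrist force passes 120 N, or if a joint passes its speed limit or range.

## Working session

There is one attempt and no reset: what is moved stays moved. The work goes in short steps, Python scripts to look and compute and a tool call to move; the robot and the scene stay as the last step left them, time stands still between calls to the robot, and variables do not carry over. Pictures are saved under pics/ and viewed, at most 11 in all, crops included, and the job is handed in when it is done.

Besides the shell and the picture viewer there is one more tool, called after "Call:" in YAML: its name, and indented under it one key for each argument. servo_tool: Moves the arm, as the interface text tells. Its arguments: {"type":"object","properties":{"increments":{"type":"array","items":{"type":"array","items":{"type":"number"}}},"squeeze":{"type":"number"}},"required":["increments"]}

```bash
mkdir -p pics; cat > h.py <<'E'
import numpy as np, cv2
from rig import manip, optics, finder
def ray(cam,px):
    c=optics.get_calibration(cam); f=192/np.tan(np.radians(c["fov_y"])/2)
    M=np.array(c["world_to_cam"]); R=M[:3,:3]; o=-R.T@M[:3,3]
    return o, R.T@np.array([(px[0]-c["cx"])/f,(px[1]-c["cy"])/f,1.])
def atz(cam,px,z):
    o,d=ray(cam,px); return np.round(o+d*(z-o[2])/d[2],4)
def proj(cam,p):
    c=optics.get_calibration(cam); f=192/np.tan(np.radians(c["fov_y"])/2)
    q=np.array(c["world_to_cam"])@np.r_[p,1]; return np.round([f*q[0]/q[2]+c["cx"],f*q[1]/q[2]+c["cy"]],1)
E
python3 - <<'E'
from h import *
ims=[]
for c in("top","side"):
    im=optics.get_image(c); cv2.imwrite(f"pics/{c}0.png",im[:,:,::-1])
    for l,z in (("lamp_grip",.291),("lamp_pivot",.225),("head_left",.071),("head_middle",.071),("head_right",.071),("tab_left",.083),("tab_middle",.083),("tab_right",.083),("fixture",0)):
        for r in finder.tip_of(l,c)[:2]: print(c,l,round(r["p"],2),np.round(r["at"]),atz(c,r["at"],z))
s=manip.get_state(); print(s["clock"],s["ee_rot"],s["width"])
E
```

```text
top lamp_grip 0.69 [264. 226.] [ 0.5331 -0.0176  0.291 ]
top lamp_pivot 0.91 [257. 132.] [ 0.8088 -0.0044  0.225 ]
top lamp_pivot 0.41 [295. 226.] [ 0.5297 -0.1105  0.225 ]
top head_left 0.59 [232. 227.] [0.526  0.0798 0.071 ]
top head_right 0.37 [293. 226.] [ 0.5256 -0.1208  0.071 ]
top tab_left 0.71 [228. 216.] [0.5611 0.0913 0.083 ]
top tab_right 0.84 [294. 213.] [ 0.569  -0.1236  0.083 ]
top tab_right 0.35 [232. 229.] [0.5192 0.0788 0.083 ]
top fixture 0.82 [262. 222.] [ 0.5393 -0.0215  0.    ]
side lamp_grip 0.89 [230. 180.] [ 0.5398 -0.005   0.291 ]
side lamp_pivot 0.67 [295. 161.] [0.8139 0.0056 0.225 ]
side head_left 0.39 [219. 202.] [0.5319 0.0938 0.071 ]
side head_middle 0.47 [234. 220.] [ 0.539  -0.0104  0.071 ]
side head_right 0.47 [249. 241.] [ 0.5402 -0.1191  0.071 ]
side tab_left 0.48 [223. 201.] [0.5431 0.0813 0.083 ]
side tab_middle 0.62 [240. 213.] [ 0.5698 -0.0042  0.083 ]
side tab_middle 0.5 [183. 183.] [0.4484 0.2403 0.083 ]
side tab_right 0.19 [183. 181.] [0.4534 0.2501 0.083 ]
side fixture 0.64 [233. 235.] [ 0.5232 -0.0286  0.    ]
1.0 [1.02963489e-04 9.81930827e-01 1.89240163e-01 9.11594261e-06] 0.0855017278120564
```

View pics/top0.png

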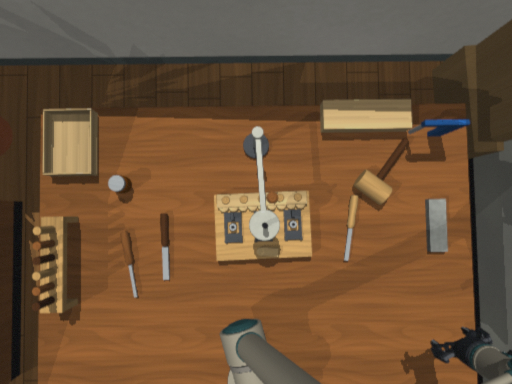

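View pics/side0.png

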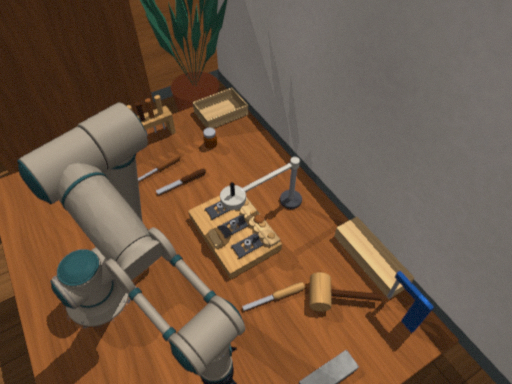

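The top view shows the lamp head at (264,226) over the middle bolt, its pivot at (257,132), and the fixture spanning about cols 215–311, turned about 2°. The side view agrees, with the pin at about (230,185). There is open space to the left of the fixture for the lamp. I'll rise and align the tool first.

Call:
servo_tool:
  increments:
    - [0,0,-2.5,0,0,4,-1]
    - [0,0,-2.5,0,0,4,-1]
    - [0,0,-2.5,0,0,4,-1]
    - [0,0,-2.5,0,0,4,-1]
    - [0,0,-2.5,0,0,4,-1]
  squeeze: 20

```text
clock: 1.5
position: [0.2137, -0.5337, 0.3309]
ee_rot: [0.0, 1.0, 0.014, 0.0]
contact_force: [0.5, -0.1, -0.4]
width: 0.0856
gripper_force: 0.0
```

Call:
servo_tool:
  increments:
    - [2.2,-3.4,0,0,0,0,-1]
    - [2.2,-3.4,0,0,0,0,-1]
    - [2.2,-3.4,0,0,0,0,-1]
    - [2.2,-3.4,0,0,0,0,-1]
    - [2.2,-3.4,0,0,0,0,-1]

```text
clock: 2.0
position: [0.3188, -0.359, 0.3299]
ee_rot: [0.0, 1.0, 0.016, 0.0]
contact_force: [-0.2, -0.1, 1.5]
width: 0.0852
gripper_force: 0.0
```

Call:
servo_tool:
  increments:
    - [2.2,-3.4,0,0,0,0,-1]
    - [2.2,-3.4,0,0,0,0,-1]
    - [2.2,-3.4,0,0,0,0,-1]
    - [2.2,-3.4,0,0,0,0,-1]
    - [2.2,-3.4,0,0,0,0,-1]

```text
clock: 2.5
position: [0.4234, -0.1855, 0.33]
ee_rot: [0.0, 1.0, 0.016, 0.0]
contact_force: [-0.0, 0.2, -0.1]
width: 0.0853
gripper_force: 0.0
```

Call:
servo_tool:
  increments:
    - [2.2,-3.4,0,0,0,0,-1]
    - [2.2,-3.4,0,0,0,0,-1]
    - [2.2,-3.4,0,0,0,0,-1]
    - [0,0,0,0,0,0,-1]
    - [0,0,0,0,0,0,-1]

```text
clock: 3.0
position: [0.4856, -0.0825, 0.3296]
ee_rot: [0.0, 1.0, 0.017, -0.0]
contact_force: [0.4, 0.1, 0.2]
width: 0.0851
gripper_force: 0.0
```

```bash
python3 - <<'E'
from h import *
im=optics.get_image("wrist"); cv2.imwrite("pics/w1.png",im[:,:,::-1])
for r in finder.tip_of("lamp_grip","wrist")[:2]: print(r["p"],r["at"],atz("wrist",r["at"],.291))
s=manip.get_state();print(s["position"],s["clock"])
E
```

```text
0.92 [165.7, 133.7] [ 0.5386 -0.0166  0.291 ]
[ 0.48504751 -0.08375971  0.32978007] 3.1
```

View pics/w1.png

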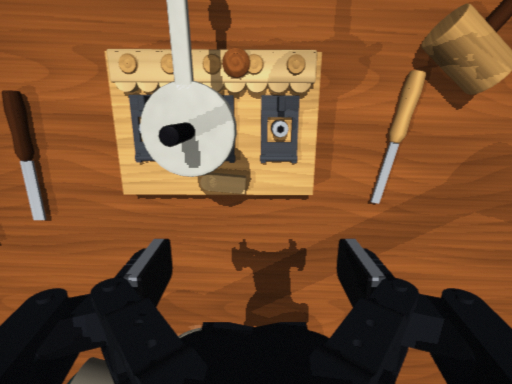

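The wrist view shows the pin at (165,133), which gives (0.539, -0.017). The left and right caps are visible, and the offcut is at (222,184) near the front edge. I'll go over the pin and down.

Call:
servo_tool:
  increments:
    - [2.8,-3.2,0,0,0,0,-1]
    - [2.8,-3.2,0,0,0,0,-1]
    - [0,0,0,0,0,0,-1]
    - [0,0,1,0,0,0,-1]
    - [0,0,1.5,0,0,0,-1]

```text
clock: 3.6
position: [0.5391, -0.019, 0.3048]
ee_rot: [0.001, 1.0, 0.015, 0.001]
contact_force: [-0.3, 0.1, -0.6]
width: 0.0852
gripper_force: 0.0
```

Call:
servo_tool:
  increments:
    - [0,0,2,0,0,0,-1]
    - [0,0,2,0,0,0,-1]
    - [0,0,0,0,0,0,1]
    - [0,0,0,0,0,0,1]
    - [0,0,0,0,0,0,1]

```text
clock: 4.1
position: [0.5398, -0.0182, 0.266]
ee_rot: [0.0, 1.0, 0.015, 0.001]
contact_force: [-0.2, 0.3, -0.1]
width: 0.0439
gripper_force: 0.0
```

Call:
servo_tool:
  increments:
    - [0,0,0,0,0,0,1]
    - [0,0,0,0,0,0,1]
    - [0,0,0,0,0,0,1]
    - [0,0,0,0,0,0,1]
    - [0,0,0,0,0,0,1]

```text
clock: 4.6
position: [0.5395, -0.0172, 0.2649]
ee_rot: [0.0, 1.0, 0.016, 0.0]
contact_force: [0.1, 0.2, 0.1]
width: 0.0003
gripper_force: 0.0
```

```bash
python3 - <<'E'
from h import *
s=manip.get_state();print(s["position"],s["clock"])
a=optics.get_image("wrist"); b=optics.get_image("side")
for c in("wrist","side"):
  for r in finder.tip_of("lamp_grip",c)[:2]: print(c,r["p"],r["at"],atz(c,r["at"],.291),proj(c,s["position"]))
cv2.imwrite("pics/w2.png",np.hstack([a,cv2.resize(b[130:280,150:350],(512,384))])[:,:,::-1][:, :, :] if 0 else cv2.resize(np.hstack([a,cv2.resize(b[130:280,150:350],(512,384))]),(800,300))[:,:,::-1])
E
```

```text
[ 0.53952472 -0.01716236  0.264851  ] 4.6
side 0.74 [228.9, 182.9] [ 0.5307 -0.0118  0.291 ] [232.3 187.9]
```

View pics/w2.png

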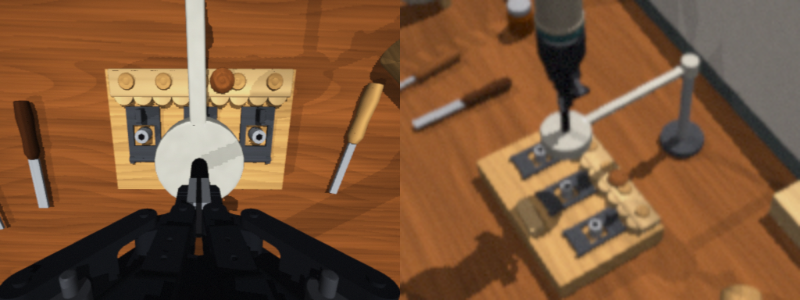

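```bash
python3 - <<'E'
from h import *
print(atz("wrist",(255,206),.231),atz("wrist",(255,203),.291),atz("wrist",(255,153),.231))
r=finder.silhouettes("lamp_grip","wrist")
for q in r[:2]: print(q["p"],q["box"])
for y in(.53,.54,.55,.56,.57): print(y,proj("wrist",(y,-.017,.291)),proj("wrist",(y,-.017,.241)))
for z in (.257,.265,.276): print(z,proj("wrist",(.5395,-.017,z)))
E
```

```text
[ 0.5411 -0.0169  0.231 ] [ 0.5633 -0.0159  0.291 ] [ 0.5817 -0.0155  0.231 ]
0.89 [254.2, 126.6, 119.2, 253.2]
0.53 [255.  258.4] [254.7 224.4]
0.54 [255.6 242.5] [255.2 211.8]
0.55 [256.2 226. ] [255.6 198.8]
0.56 [256.8 208.9] [256.1 185.4]
0.57 [257.5 191.1] [256.6 171.7]
0.257 [255.3 220.6]
0.265 [255.3 225.2]
0.276 [255.4 232.2]
```

The left half shows the pin's black base just ahead of the closed fingers at about (256,205–228) in full-picture pixels. The grip missed, so I'll look closer.

```bash
python3 - <<'E'
from h import *
a=optics.get_image("wrist");b=optics.get_image("side")
p=cv2.resize(a[120:300,170:340],(480,508),interpolation=2);q=cv2.resize(b[150:220,205:250],(320,498),interpolation=2);q=cv2.copyMakeBorder(q,0,10,0,0,0)
cv2.imwrite("pics/w3.png",np.hstack([p,q])[:,:,::-1]); print(manip.get_state()["qpos"])
E
```

```text
[-1.60775424e-01  1.94228114e-01  1.46876758e+00 -8.65781222e-05
  1.47863042e+00  1.37822784e+00]
```

View pics/w3.png

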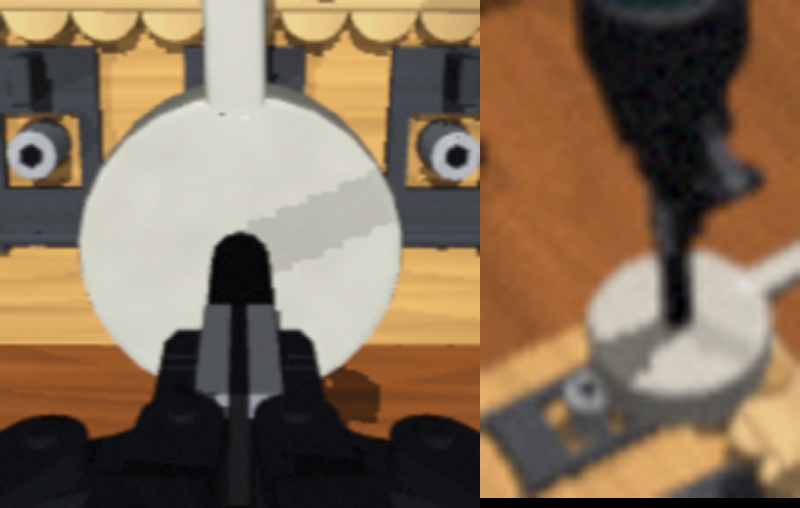

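```bash
python3 - <<'E'
from h import *
for z in(.201,.231,.261): print(z,proj("wrist",(.539,.029,z)),proj("wrist",(.539,-.061,z)),proj("wrist",(.584,-.016,z)))
for z in(.231,.241,.257,.281,.291): print(z,proj("side",(.539,-.016,z)),proj("wrist",(.547,-.016,z)), proj("wrist",(.531,-.016,z)))
a=cv2.imread("pics/side0.png");p=cv2.resize(a[160:260,180:290],(480,436),interpolation=2)
cv2.imwrite("pics/s4.png",p)
E
```

```text
0.201 [202.1 195.4] [305.3 198.6] [255.5 145. ]
0.231 [195.1 206.7] [312.1 210.2] [255.7 149.8]
0.261 [186.  221.5] [321.1 225.5] [256.  156.2]
0.231 [232.5 194. ] [254.1 198.6] [253.4 218.2]
0.241 [232.3 192.2] [254.1 202.7] [253.4 223.2]
0.257 [232.1 189.2] [254.1 210.1] [253.4 232.1]
0.281 [231.8 184.7] [254.2 224. ] [253.3 248.5]
0.291 [231.7 182.7] [254.2 230.9] [253.3 256.8]
```

View pics/s4.png

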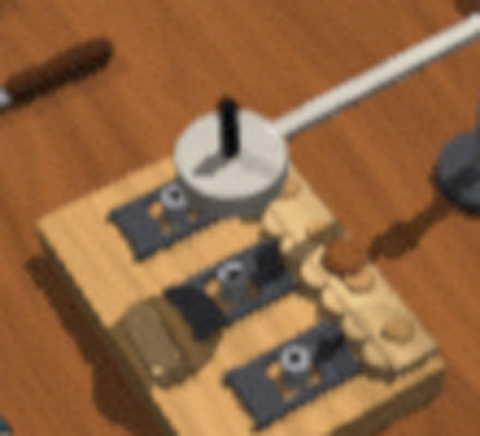

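The pin's position checks out in both views: top (232,183) in side matches (0.539, -0.016, 0.291). I'll test whether the lamp follows a small sideways move.

Call:
servo_tool:
  increments:
    - [0,-0.5,0,0,0,0,1]
    - [0,-1,0,0,0,0,1]
    - [0,-1,0,0,0,0,1]
    - [0,-1,0,0,0,0,1]
    - [0,0,0,0,0,0,1]

```text
clock: 5.45
position: [0.5382, 0.0195, 0.2649]
ee_rot: [-0.0, 1.0, 0.017, 0.0]
contact_force: [0.7, 0.3, 0.5]
width: 0.0003
gripper_force: 0.0
```

```bash
python3 - <<'E'
from h import *
s=manip.get_state();print(s["position"],s["contact_force"],s["width"],s["gripper_force"])
a=optics.get_image("wrist");b=optics.get_image("side")
p=cv2.resize(a[120:300,170:340],(480,508),interpolation=2);q=cv2.resize(b[150:220,205:250],(320,498),interpolation=2);q=cv2.copyMakeBorder(q,0,10,0,0,0)
cv2.imwrite("pics/w5.png",np.hstack([p,q])[:,:,::-1])
E
```

```text
[0.53819489 0.01949694 0.26485141] [0.74251021 0.32391918 0.47794131] 0.0003004780571819342 0.0
```

View pics/w5.png

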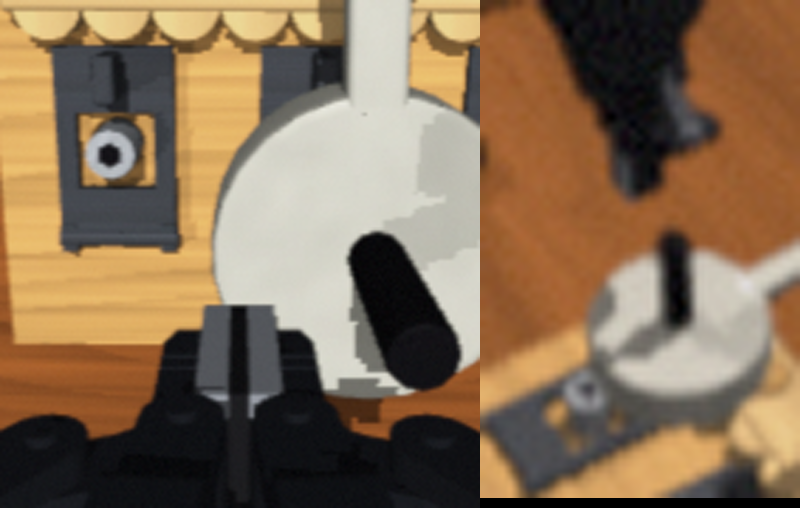

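The lamp stayed put. The pin's top is at (320,246) in wrist, and in the side crop the fingertips look above the pin. I'll triangulate the fingertips and pin top.

```bash
python3 - <<'E'
from h import *
def tri(a,b):
    (o1,d1),(o2,d2)=ray("wrist",a),ray("side",b)
    A=np.c_[d1,-d2]; t=np.linalg.lstsq(A,o2-o1,rcond=None)[0]
    return (o1+d1*t[0]+o2+d2*t[1])/2, np.linalg.norm(o1+d1*t[0]-o2-d2*t[1])
print("tip",tri((255,227),(227.5,176.7)))
print("pin top",tri((319.5,246.5),(232.5,183.5)))
print("pin base",tri((303,213),(232.5,195)))
print(atz("wrist",(319.5,246.5),.291),atz("wrist",(303,213),.231))
print([proj("side",(.538,.0195,z)) for z in (.257,.285,.31)], manip.get_state()["ee_rot"])
E
```

```text
tip (array([0.54370354, 0.01975634, 0.28292333]), np.float64(0.0025881977577049053))
pin top (array([ 0.53871713, -0.01878185,  0.29071635]), np.float64(0.0032058201660493876))
pin base (array([ 0.53621197, -0.01929597,  0.23109687]), np.float64(0.0018544085436125626))
[ 0.5375 -0.0178  0.291 ] [ 0.5354 -0.0188  0.231 ]
[array([226.8, 182.5]), array([226.4, 177.1]), array([226. , 172.2])] [2.71106160e-04 9.99865324e-01 1.64090499e-02 6.06313212e-05]
```

Call:
servo_tool:
  increments:
    - [0,0,-2,0,0,0,-1]
    - [0,0,-2,0,0,0,-1]
    - [0,1.85,0,0,0,0,-1]
    - [0,1.85,0,0,0,0,-1]
    - [0,0,0,0,0,0,-1]

```text
clock: 6.05
position: [0.5398, -0.0213, 0.3049]
ee_rot: [0.001, 1.0, 0.015, 0.0]
contact_force: [0.1, 0.4, -0.5]
width: 0.0725
gripper_force: 0.0
```

Call:
servo_tool:
  increments:
    - [0,0,0,0,0,0,-1]
    - [0,0,0,0,0,0,-1]
    - [0,0,2,0,0,0,-1]
    - [0,0,2,0,0,0,-1]
    - [0,0,1,0,0,0,-1]

```text
clock: 6.55
position: [0.5386, -0.0184, 0.2531]
ee_rot: [-0.0, 1.0, 0.016, -0.001]
contact_force: [0.7, -0.4, -0.2]
width: 0.0855
gripper_force: 0.0
```

Call:
servo_tool:
  increments:
    - [0,0,0.5,0,0,0,-1]
    - [0,0,0.5,0,0,0,-1]
    - [0,0,0,0,0,0,1]
    - [0,0,0,0,0,0,1]
    - [0,0,0,0,0,0,1]

```text
clock: 7.05
position: [0.54, -0.0193, 0.2455]
ee_rot: [0.0, 1.0, 0.016, 0.001]
contact_force: [0.8, -0.4, -0.3]
width: 0.0441
gripper_force: 0.0
```

Call:
servo_tool:
  increments:
    - [0,0,0,0,0,0,1]
    - [0,0,0,0,0,0,1]
    - [0,0,0,0,0,0,1]
    - [0,0,0,0,0,0,1]
    - [0,0,0,0,0,0,1]

```text
clock: 7.55
position: [0.5397, -0.0193, 0.2452]
ee_rot: [0.0, 1.0, 0.016, 0.0]
contact_force: [0.1, -1.0, 2.6]
width: 0.0152
gripper_force: 20.7
```

Gripped: width is 15 mm at TCP height 0.245, so the real fingertips sit about 3 cm or more higher than stated. Now I'll swing the lamp left along its arc.

Call:
servo_tool:
  increments:
    - [0,-2.3,0,0,0,0,1]
    - [0.2,-2.3,0,0,0,0,1]
    - [0.4,-2.25,0,0,0,0,1]
    - [0.6,-2.2,0,0,0,0,1]
    - [0.8,-2.15,0,0,0,0,1]

```text
clock: 8.05
position: [0.5546, 0.0939, 0.2451]
ee_rot: [0.0, 1.0, 0.016, -0.001]
contact_force: [-2.2, -0.3, 4.1]
width: 0.0152
gripper_force: 20.9
```

Call:
servo_tool:
  increments:
    - [0.95,-2.1,0,0,0,0,1]
    - [1.15,-2.0,0,0,0,0,1]
    - [1.3,-1.9,0,0,0,0,1]
    - [1.45,-1.75,0,0,0,0,1]
    - [1.6,-1.65,0,0,0,0,1]

```text
clock: 8.55
position: [0.6177, 0.1897, 0.245]
ee_rot: [0.001, 1.0, 0.016, -0.0]
contact_force: [1.6, -2.6, 3.4]
width: 0.015
gripper_force: 21.0
```

Call:
servo_tool:
  increments:
    - [1.7,-1.5,0,0,0,0,1]
    - [1.85,-1.35,0,0,0,0,1]
    - [1.95,-1.2,0,0,0,0,1]
    - [2.05,-1.0,0,0,0,0,1]
    - [0,0,0,0,0,0,1]

```text
clock: 9.05
position: [0.6946, 0.2434, 0.2446]
ee_rot: [-0.0, 1.0, 0.016, 0.002]
contact_force: [-0.5, -0.0, 3.1]
width: 0.0153
gripper_force: 21.2
```

Call:
servo_tool:
  increments:
    - [0,0,0,0,0,0,-0.3]
    - [0,0,0,0,0,0,-0.3]
    - [0,0,0,0,0,0,-0.3]
    - [0,0,-2,0,0,0,-0.3]
    - [0,0,-4,0,0,0,-0.3]

```text
clock: 9.55
position: [0.6891, 0.2415, 0.3012]
ee_rot: [0.001, 1.0, 0.016, -0.004]
contact_force: [1.0, -0.4, -0.1]
width: 0.0554
gripper_force: 0.0
```

Call:
servo_tool:
  increments:
    - [0,0,-2,0,0,0,1]
    - [-3,3,0,0,0,0,1]
    - [-3.6,3.6,0,0,0,0,1]
    - [-3.6,3.6,0,0,0,0,1]
    - [-3.6,3.6,0,0,0,0,1]

```text
clock: 10.05
position: [0.5574, 0.1006, 0.3246]
ee_rot: [0.0, 1.0, 0.016, -0.0]
contact_force: [0.5, -0.8, 1.2]
width: -0.0002
gripper_force: 0.0
```

Call:
servo_tool:
  increments:
    - [-3.6,3.6,0,0,0,0,1]
    - [-3.6,3.6,2,0,0,0,1]
    - [-3.6,3.6,3,0,0,0,1]
    - [0,0,3,0,0,0,1]
    - [0,0,0,0,0,0,1]

```text
clock: 10.55
position: [0.4599, -0.0002, 0.2482]
ee_rot: [-0.001, 1.0, 0.015, -0.003]
contact_force: [0.3, -0.1, -0.2]
width: 0.0
gripper_force: 0.0
```

```bash
python3 - <<'E'
from h import *
im=optics.get_image("wrist"); cv2.imwrite("pics/w6.png",im[:,:,::-1])
s=manip.get_state();print(s["position"],s["ee_rot"])
for l,z in (("head_left",.071),("head_middle",.071),("head_right",.071),("tab_left",.083),("tab_middle",.083),("tab_right",.083)):
    for r in finder.tip_of(l,"wrist")[:1]: print(l,round(r["p"],2),np.round(r["at"]),atz("wrist",r["at"],z))
im=optics.get_image("top")
for r in finder.tip_of("lamp_grip","top")[:1]: print(r["p"],atz("top",r["at"],.291))
E
```

```text
[4.62311927e-01 3.85110518e-05 2.50312970e-01] [-3.64781063e-04  9.99881780e-01  1.53060641e-02 -1.42012895e-03]
head_middle 0.77 [273. 114.] [ 0.5341 -0.0196  0.071 ]
head_right 0.78 [358. 114.] [ 0.5385 -0.1221  0.071 ]
tab_left 0.76 [182.  77.] [0.5718 0.0864 0.083 ]
tab_middle 0.6 [272.  75.] [ 0.5769 -0.0151  0.083 ]
tab_right 0.89 [366.  75.] [ 0.5808 -0.1206  0.083 ]
0.91 [0.6886 0.2493 0.291 ]
```

View pics/w6.png

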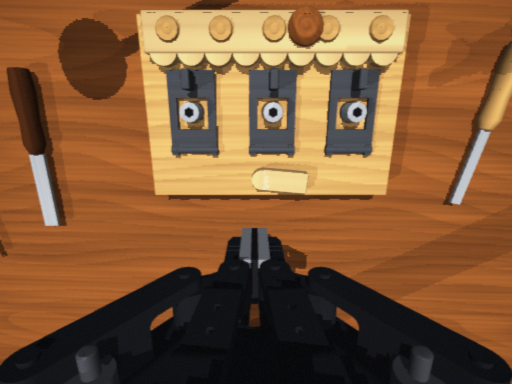

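The wrist view shows the lamp gone, with only its shadow at (92,58). The bolt heads are at (190,113), (273,114) and (357,113), the tabs are just beyond them, and the offcut is at (280,181). Next I'll go above the middle head.

Call:
servo_tool:
  increments:
    - [2.2,0.7,2,0,0,0,1]
    - [2.2,0.7,3,0,0,0,1]
    - [2.3,0.8,4,0,0,0,1]
    - [0,0,4,0,0,0,1]
    - [0,0,1,0,0,0,1]

```text
clock: 11.5
position: [0.529, -0.0192, 0.1069]
ee_rot: [-0.001, 1.0, 0.016, -0.004]
contact_force: [0.1, 0.1, -1.1]
width: -0.0
gripper_force: 0.0
```

Call:
servo_tool:
  increments:
    - [0,0,1,0,0,0,1]
    - [0,0,1,0,0,0,1]
    - [0,0,0.7,0,0,0,1]
    - [0,0,0,0,0,0,1]
    - [0,0,0,0,0,0,1]

```text
clock: 12.0
position: [0.5323, -0.0198, 0.085]
ee_rot: [0.0, 1.0, 0.016, 0.001]
contact_force: [-0.1, 0.3, 1.0]
width: -0.0
gripper_force: 0.0
```

```bash
python3 - <<'E'
from h import *
a=optics.get_image("wrist");b=optics.get_image("side")
p=cv2.resize(a[60:300,150:360],(420,480));q=cv2.resize(b[170:260,185:255],(373,480),interpolation=2)
s=manip.get_state();print(s["position"],s["contact_force"])
cv2.imwrite("pics/w7.png",np.hstack([p,q])[:,:,::-1])
for r in finder.tip_of("head_middle","wrist")[:1]: print(r["at"],atz("wrist",r["at"],.071))
E
```

```text
[ 0.532425   -0.01991659  0.08504605] [-0.66779103  0.47632742  0.15086692]
[255.2, 218.1] [ 0.5318 -0.0197  0.071 ]
```

View pics/w7.png

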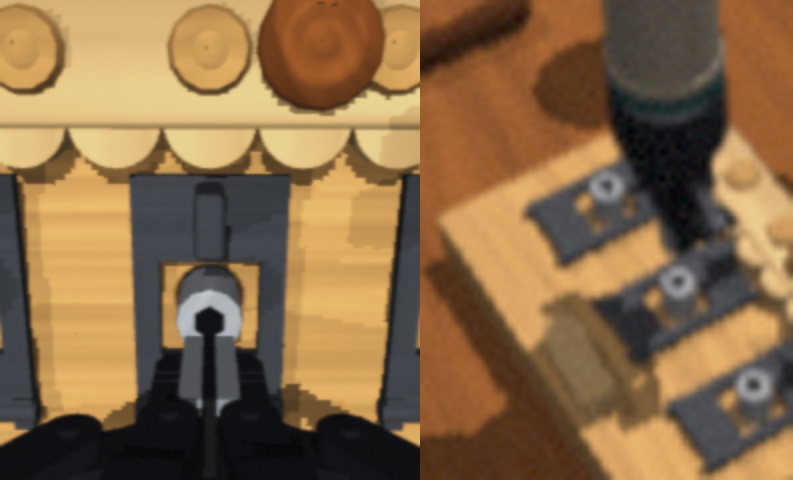

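The fingers are centred over the middle head at wrist (255,218). In side they are still about 4 cm above it. I'm descending in steps.

Call:
servo_tool:
  increments:
    - [0,0,0.8,0,0,0,1]
    - [0,0,0.8,0,0,0,1]
    - [0,0,0.4,0,0,0,1]
    - [0,0,0.4,0,0,0,1]
    - [0,0,0,0,0,0,1]

```text
clock: 12.65
position: [0.5312, -0.0197, 0.0593]
ee_rot: [-0.0, 1.0, 0.016, -0.001]
contact_force: [0.6, -0.3, 0.2]
width: 0.0002
gripper_force: 0.0
```

Call:
servo_tool:
  increments:
    - [0,0,0.3,0,0,0,1]
    - [0,0,0.3,0,0,0,1]
    - [0,0,0.2,0,0,0,1]
    - [0,0,0.2,0,0,0,1]
    - [0,0,0,0,0,0,1]

```text
clock: 13.15
position: [0.5316, -0.0198, 0.0499]
ee_rot: [-0.0, 1.0, 0.016, -0.0]
contact_force: [0.7, 0.7, -0.2]
width: -0.0001
gripper_force: 0.0
```

Call:
servo_tool:
  increments:
    - [0,0,0.2,0,0,0,1]
    - [0,0,0.2,0,0,0,1]
    - [0,0,0.2,0,0,0,1]
    - [0,0,0,0,0,0,1]
    - [0,0,0,0,0,0,1]

```text
clock: 13.65
position: [0.5318, -0.0198, 0.0441]
ee_rot: [0.0, 1.0, 0.016, 0.0]
contact_force: [1.1, -0.5, 0.1]
width: 0.0
gripper_force: 0.0
```

Call:
servo_tool:
  increments:
    - [0,0,0.2,0,0,0,1]
    - [0,0,0.2,0,0,0,1]
    - [0,0,0,0,0,0,1]
    - [0,0,0,0,0,0,1]
    - [0,0,0,0,0,0,1]

```text
clock: 14.15
position: [0.5319, -0.0198, 0.0438]
ee_rot: [0.0, 1.0, 0.016, 0.001]
contact_force: [-6.9, 1.4, 25.0]
width: -0.0002
gripper_force: 12.6
```

Middle head: contact at TCP z 0.044 with 25 N and no sinking, so it is tight. The real tips are 27 mm above the TCP. Left is next.

Call:
servo_tool:
  increments:
    - [0,0,-1.5,0,0,0,1]
    - [0,0,-2,0,0,0,1]
    - [0,-3.3,0,0,0,0,1]
    - [-0.1,-3.4,0,0,0,0,1]
    - [0,-3.3,0,0,0,0,1]

```text
clock: 14.65
position: [0.5275, 0.081, 0.0753]
ee_rot: [-0.0, 1.0, 0.015, 0.0]
contact_force: [0.7, 1.0, 0.1]
width: 0.0003
gripper_force: 0.0
```

Call:
servo_tool:
  increments:
    - [0,0,0,0,0,-0.6,1]
    - [0,0,0.8,0,0,0,1]
    - [0,0,0.8,0,0,0,1]
    - [0,0,0.8,0,0,0,1]
    - [0,0,0.2,0,0,0,1]

```text
clock: 15.15
position: [0.5266, 0.0792, 0.0475]
ee_rot: [0.0, 1.0, 0.02, -0.001]
contact_force: [0.1, 0.0, -0.3]
width: 0.0001
gripper_force: 0.0
```

Call:
servo_tool:
  increments:
    - [0,0,0.3,0,0,0,1]
    - [0,0,0.3,0,0,0,1]
    - [0,0,0.3,0,0,0,1]
    - [0,0,0,0,0,0,1]
    - [0,0,0,0,0,0,1]

```text
clock: 15.65
position: [0.5277, 0.0802, 0.0401]
ee_rot: [-0.0, 1.0, 0.021, 0.0]
contact_force: [-0.3, -0.6, -0.0]
width: -0.0
gripper_force: 0.0
```

Call:
servo_tool:
  increments:
    - [0,0,0.3,0,0,0,1]
    - [0,0,0.3,0,0,0,1]
    - [0,0,0.3,0,0,0,1]
    - [0,0,0,0,0,0,1]
    - [0,0,0,0,0,0,1]

```text
clock: 16.15
position: [0.5281, 0.0803, 0.0343]
ee_rot: [0.0, 1.0, 0.021, 0.001]
contact_force: [-6.5, 0.2, 24.3]
width: 0.0002
gripper_force: 11.6
```

The left head sank about 10 mm (contact moved from TCP 0.044 to 0.034), so left is the loose one. I'm lifting, opening and moving over its tab.

Call:
servo_tool:
  increments:
    - [0,0,-2,0,0,0,1]
    - [0,0,-3,0,0,0,0]
    - [0,0,0,0,0,0,0]
    - [1.65,0,0,0,0,0,0]
    - [1.65,0,0,0,0,0,0]
  squeeze: 50

```text
clock: 16.65
position: [0.5603, 0.0816, 0.0807]
ee_rot: [0.0, 1.0, 0.021, -0.0]
contact_force: [0.8, -0.7, 0.0]
width: 0.0428
gripper_force: 0.0
```

Call:
servo_tool:
  increments:
    - [0,0,0,0,0,0,0]
    - [0,0,0,0,0,0,0]
    - [0,0,0,0,0,0,0]
    - [0,0,0,0,0,0,0]
    - [0,0,0,0,0,0,0]

```text
clock: 17.15
position: [0.5599, 0.0815, 0.0811]
ee_rot: [0.0, 1.0, 0.021, -0.0]
contact_force: [-0.1, 0.9, 0.5]
width: 0.0427
gripper_force: 0.0
```

```bash
python3 - <<'E'
from h import *
a=optics.get_image("wrist")
cv2.imwrite("pics/w8.png",cv2.resize(a[60:330,100:410],(620,540))[:,:,::-1])
s=manip.get_state();print(s["position"],s["width"],s["qpos"])
for l,z in(("tab_left",.083),("head_left",.061)):
  for r in finder.tip_of(l,"wrist")[:2]: print(l,r["p"],r["at"],atz("wrist",r["at"],z))
print(proj("wrist",(.564,.0817,.083)))
E
```

```text
[0.56011752 0.08153263 0.08111842] 0.04270969226331696 [ 2.16997724e-02  3.58376489e-01  1.71090306e+00 -1.16558656e-04
  1.07255401e+00  1.55030199e+00]
tab_left 0.69 [254.4, 223.3] [0.5622 0.0824 0.083 ]
head_left 0.88 [252.3, 257.6] [0.5253 0.0824 0.061 ]
[255.6 221. ]
```

View pics/w8.png

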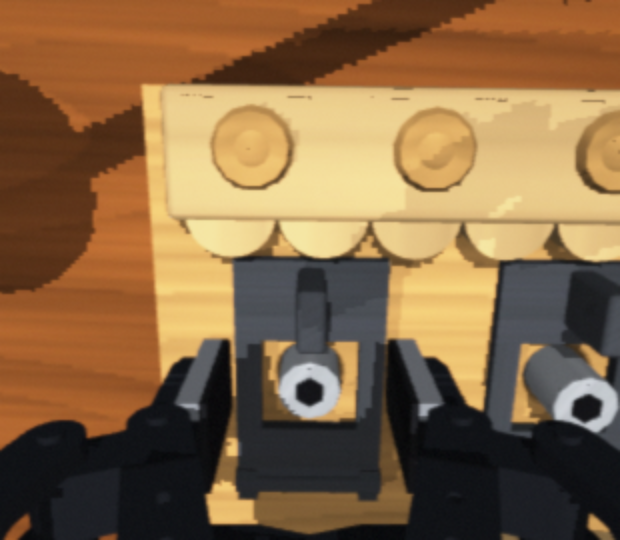

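The wrist view shows the left tab at (254,223) midway between the open fingers, and the left head now sits lower than the middle one. I'm going down and pinching the tab.

Call:
servo_tool:
  increments:
    - [0,0,1.5,0,0,0,0]
    - [0,0,1.5,0,0,0,0]
    - [0,0,1.2,0,0,0,0]
    - [0,0,0.6,0,0,0,0]
    - [0,0,0,0,0,0,0]
  squeeze: 35

```text
clock: 17.8
position: [0.5599, 0.0815, 0.0322]
ee_rot: [0.0, 1.0, 0.021, -0.001]
contact_force: [0.7, -0.2, -0.2]
width: 0.0427
gripper_force: 0.0
```

Call:
servo_tool:
  increments:
    - [0,0,0,0,0,0,1]
    - [0,0,0,0,0,0,1]
    - [0,0,0,0,0,0,1]
    - [0,0,0,0,0,0,1]
    - [0,0,0,0,0,0,1]

```text
clock: 18.3
position: [0.5613, 0.081, 0.0337]
ee_rot: [0.0, 1.0, 0.021, 0.001]
contact_force: [0.4, -4.0, 2.4]
width: 0.0093
gripper_force: 39.8
```

```bash
python3 - <<'E'
import numpy as np
r=np.radians
def P(th):
    t=th/2; g=np.array([.080*np.cos(r(th))-.0215*np.sin(r(th)),.080*np.sin(r(th))+.0215*np.cos(r(th))])
    return g+.0385*np.array([np.sin(r(t)),-np.cos(r(t))])
for i in range(15):
    a=4*i;t=r(a/2);d=P(a+4)-P(a); print(a+4,np.round(100*np.array([d[0]*np.cos(t)+d[1]*np.sin(t), d[0]*np.sin(t)-d[1]*np.cos(t)]),2))
E
```

```text
4 [-0.04 -0.56]
8 [-0.05 -0.55]
12 [-0.07 -0.54]
16 [-0.09 -0.53]
20 [-0.11 -0.53]
24 [-0.13 -0.52]
28 [-0.15 -0.51]
32 [-0.16 -0.5 ]
36 [-0.18 -0.49]
40 [-0.2  -0.48]
44 [-0.21 -0.46]
48 [-0.23 -0.45]
52 [-0.25 -0.44]
56 [-0.26 -0.42]
60 [-0.27 -0.41]
```

Call:
servo_tool:
  increments:
    - [-0.04,0,-0.56,0,2,0,1]
    - [-0.05,0,-0.55,0,2,0,1]
    - [-0.07,0,-0.54,0,2,0,1]
    - [-0.09,0,-0.53,0,2,0,1]
    - [-0.11,0,-0.53,0,2,0,1]

```text
clock: 18.8
position: [0.5554, 0.0809, 0.0594]
ee_rot: [-0.002, 0.996, 0.021, 0.088]
contact_force: [1.6, -2.1, -5.9]
width: 0.0087
gripper_force: 37.8
```

Call:
servo_tool:
  increments:
    - [-0.13,0,-0.52,0,2,0,1]
    - [-0.15,0,-0.51,0,2,0,1]
    - [-0.16,0,-0.5,0,2,0,1]
    - [-0.18,0,-0.49,0,2,0,1]
    - [-0.2,0,-0.48,0,2,0,1]

```text
clock: 19.3
position: [0.5408, 0.0806, 0.0815]
ee_rot: [-0.004, 0.985, 0.021, 0.174]
contact_force: [3.1, -1.5, -6.9]
width: 0.0095
gripper_force: 36.8
```

Call:
servo_tool:
  increments:
    - [-0.21,0,-0.46,0,2,0,1]
    - [-0.23,0,-0.45,0,2,0,1]
    - [-0.25,0,-0.44,0,2,0,1]
    - [-0.26,0,-0.42,0,2,0,1]
    - [0,0,0,0,0,0,1]

```text
clock: 19.8
position: [0.5243, 0.0801, 0.0941]
ee_rot: [-0.005, 0.97, 0.02, 0.242]
contact_force: [2.3, -0.2, -5.8]
width: 0.009
gripper_force: 36.3
```

```bash
python3 - <<'E'
from h import *
a=optics.get_image("wrist");b=optics.get_image("side")
s=manip.get_state();print(s["position"],s["ee_rot"],s["qpos"],s["width"])
cv2.imwrite("pics/w9.png",np.hstack([cv2.resize(a,(460,345)),cv2.resize(b[160:260,180:275],(328,345),interpolation=2)])[:,:,::-1])
E
```

```text
[0.52475907 0.08011365 0.09386833] [-0.00521935  0.97039774  0.02031365  0.24059995] [0.00855581 0.10578811 2.18618499 0.04469307 0.36410708 1.49966814] 0.009183519411559713
```

View pics/w9.png

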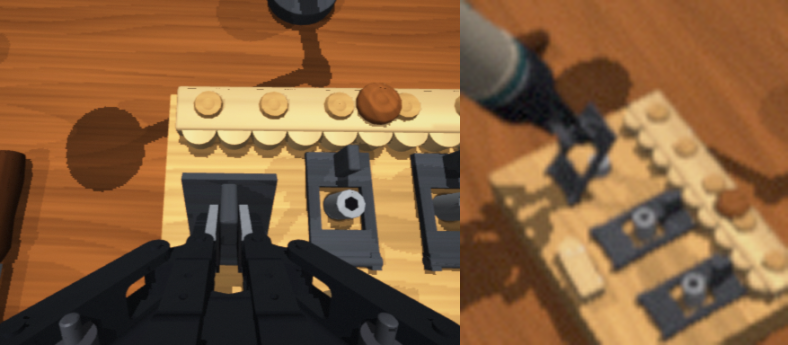

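The cap is standing open in the pads: in the wrist crop its plate is upright at (230,215), and the side crop shows it tilted well up with the other caps flat. I estimate about 57°, so I'll add a little margin and hold.

Call:
servo_tool:
  increments:
    - [-0.27,0,-0.41,0,2,0,1]
    - [0,0,0,0,0,0,1]
    - [0,0,0,0,0,0,1]
    - [0,0,0,0,0,0,1]
    - [0,0,0,0,0,0,1]

```text
clock: 20.4
position: [0.5207, 0.08, 0.0961]
ee_rot: [-0.006, 0.966, 0.02, 0.257]
contact_force: [3.1, 0.5, -8.7]
width: 0.0094
gripper_force: 36.0
```

```bash
python3 - <<'E'
from h import *
b=optics.get_image("wrist"); 
for r in finder.tip_of("tab_left","wrist")[:1]:
  o,d=ray("wrist",r["at"]); k=(.082-o[1])/d[1] if abs(d[1])>.05 else None
  print(r["p"],r["at"])
# predicted tab top-edge pixel vs cap angle
for th in(40,45,50,55,60,65):
  t=np.radians(th);X,Z=.083,.033
  print(th,proj("wrist",(.481+X*np.cos(t)-Z*np.sin(t),.081,.05+X*np.sin(t)+Z*np.cos(t))), "plate edge",proj("wrist",(.481+.094*np.cos(t),.081,.05+.094*np.sin(t))))
q=finder.silhouettes("cap_left","wrist")[:1]; print([(x["p"],x["box"]) for x in q]); s=manip.get_state(); print(s["width"],s["gripper_force"],s["clock"])
E
```

```text
0.67 [252.3, 260.9]
40 [254.3 212.9] plate edge [256.3 171.2]
45 [253.8 225.1] plate edge [256.  176.8]
50 [253.2 238.7] plate edge [255.6 184. ]
55 [252.5 253.7] plate edge [255.2 192.9]
60 [251.8 269.9] plate edge [254.7 203.5]
65 [251.  286.9] plate edge [254.1 215.8]
[(0.78, [256.4, 241.0, 107.1, 100.2])]
0.00920355071574503 35.9547883272171 20.55
```

```bash
python3 -c "
from h import *
print(manip.sign_off())"
```

```text
the job is handed in; nothing more can be done
None
```

The lamp is swung clear to the left, the left bolt proved loose (it sank about 10 mm), and its cap is held open at about 57° by its tab. The middle bolt is tight, I didn't need to tap the right one, and the job is handed in.

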